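# Load a vial rack past the counter's spring gate

### The job

Load the rack of four vials into the counter without gripping or lifting anything. With one fingertip swing the gate's finger plate outward and hold it down so that the gate arm stays up, while the other finger pushes the rack along its lane, under the raised arm and fully home in the port. Then take the fingers away so that the gate drops shut behind the rack; do not run the rack into the gate or let the arm down on it, and leave the other things where they are.

Things in the scene. Friction and masses are not known exactly. Their poses are not given: they have to be found in the camera images.
- counter: vial counter with a loading lane, one fixed appliance. Origin on the cabinet top, under the lane's middle, at the upstream face of the gate arm; x along the lane into the port, y to its left, z up. Positions called x, y below are mm in this frame, heights mm above the cabinet top. Deck 6 mm high, x -150 to 175, y -81 to 95. Two lane guides 18 mm high, at y +-35 to +-40, x -148 to 57.
- port (a point): middle of the port's opening at deck level: 76 mm wide, 80 mm high, in a bezel whose face is at x = 59. Two rubber stops inside at x = 78.5, height 26, end the lane. The housing behind the bezel is 106 mm high and reaches to x = 176, y -78 to 78.
- gate (a joint): the gate's angle, rad: 0 = shut (arm across the left half of the lane), growing as the arm rises, to a stop at 1.3. Above 1.0 the arm is clear of a passing rack; 1.2 is a good angle to hold. A spring shuts it (0.04 N m when shut, 0.1 N m when up: 2 to 4 N at the finger plate). The rack cannot push it open.
- axle (a point): a fixed point on the gate's axle, a 6 mm steel rod (12 mm at the arm) along the lane, to its left, at y = 54, height 20; this point is at x = 0. Its bearings are up to 25 mm high.
- finger_plate (a point): middle of the gate's finger plate (moves with it), 17 mm from the axle. Steel, 2.5 mm thick, above the axle from x = -133 to 17, to a rolled edge 37 mm from the axle. Shut, it stands upright, leaning 5 deg to +y. A fingertip on its lane side, moved to +y, tilts it outward and down and so lifts the arm: touching it 26 mm outward of and 9 mm above the axle holds about 1.2 rad.
- gate_tip (a point): free end of the gate arm, a steel bar at x = 0 to 6, 14 mm deep, reaching 52 mm from the axle, shut to y = 3. Shut, it rises 12 deg from the axle to the tip, lower edge 20 to 31 mm high; held up, the tip is about 75 mm high. The finger plate and arm are one piece, so the finger may slide along the plate while the gate keeps its angle.
- rack_mid (a point): centre (half-way up) of the white open-topped rack, 67 x 67 x 38 mm, 3 mm walls, four cells, one vial loose in each; rack and vials together about 0.2 kg, sliding easily. It stands in the lane on the deck (its underside 6 mm above the cabinet top) before the gate, axes along the counter's. The vials' caps reach 70 mm above the cabinet top.
- home (a point): where rack_mid comes to lie when the rack is fully home against the stops (x = 45.5 in the counter's frame); the rack's rear face is then 6 mm past the gate arm.
- vial_0: capped vial, 27 mm diameter, 61 mm tall, standing in the rack; origin at the centre of its underside (3 mm above the rack's underside)
- vial_1: capped vial, 27 mm diameter, 61 mm tall, standing in the rack; origin at the centre of its underside (3 mm above the rack's underside)
- vial_2: capped vial, 27 mm diameter, 61 mm tall, standing in the rack; origin at the centre of its underside (3 mm above the rack's underside)
- vial_3: capped vial, 27 mm diameter, 61 mm tall, standing in the rack; origin at the centre of its underside (3 mm above the rack's underside)
- spare_vial: a fifth capped vial like those in the rack, standing alone on the deck to the right of the lane; bystander, 27 mm diameter, 61 mm tall, origin at the centre of its underside
- spare_cap: a loose vial cap, 26 mm diameter, 14 mm tall, lying on the deck to the right of the lane; bystander, origin at the centre of its underside
- std_bottle: reagent bottle, 45 mm diameter, 90 mm tall, left of the counter; bystander, origin at the centre of its underside
- pipette: micropipette lying on the right-hand cabinet, 29 x 251 x 31 mm; bystander, origin at the centre of its underside
- timer: bench timer, 72 x 64 x 18 mm, on the right-hand cabinet; bystander, origin at the centre of its underside
- forceps: steel forceps, 12 x 125 x 8 mm, on the right-hand cabinet; bystander, origin at the centre of its underside

How it is judged:
By the outcome, as a careful person would: the job done as asked, in the order asked, and still so for the second after the job is handed in, with the robot touching nothing.
It also fails if it takes over 40 s, if anything falls off the work surface, if the arm or the gripper's body presses on something with over 40 N, if the wrist force passes 120 N, or if a joint passes its speed limit or range.

### The arm

A 6-joint arm with a two-finger parallel gripper is mounted at the origin on a cart in front of the work surface, level with it; the furniture and walls round the work are solid. World frame = base frame: x ahead of the robot, y to its left, z up, the work surface at z = 0. Lengths are in mm, angles in rad, forces in N, time in s.
With the tool pointing down it reaches from about 350 to 875 mm from the base axis. Payload 4.2 kg.
Tool frame: the origin (TCP) lies at the very end of the fingers, on their centre line; the grasp point (between the pads) lies 19 mm behind it; z points along the fingers, y is the line along which they close (so a half turn about z gives the same grasp; the last joint's range is limited). The gripper opens to 85 mm and grips with 20 to 120 N. Pads are 22 mm wide; open, the fingers measure 114 mm over their backs; the gripper's body (76 mm by 85 mm) begins 54 mm behind the grasp point. The pads swing forward as they close: fully open they stand 13 mm farther back than shut.
Start: joints at [1.585, 0.385, 0.008, 0, -1.194, -0.259], TCP at [151.445, 606.353, 231.312] pointing down, gripper open.
Joint ranges: [-3.14, 3.14], [-1.21, 2.06], [-1.07, 1.41], [-3.16, 2.05], [-2.99, -0.16], [-3.1, 3.1]. Speed limits (rad/s): [2.79, 2.79, 3.14, 3.14, 3.14, 3.14].

### API

Orientations are given as a unit quaternion [x, y, z, w].
In Python, from bench import arm gives the robot as it stands. The module is installed in compiled form; this text tells all that it offers.
- The arm moves only by the tool drive_tool, never from a script. Its argument "targets" is a list of rows, each a list of 5 numbers: the closure, from -1 (fully open) to 1 (shut), then the shift along the tool's x, y, z in mm, then the turn about the tool's z in degrees. In form: [[grip, tx, ty, tz, roll], ...]. A call has 1 to 12 rows; each row is the pose to reach, as a shift and turn from the pose commanded when the call began, along the tool's axes at that moment; what a row does not reach only later rows make up. A row lasts 1/10 s, in which the tool goes at most 50 mm and 8.59 degrees, less where a joint would pass 70% of its speed; a pose out of reach is approached as far as the arm can. A call with a gripper value outside its range is refused whole. The fingers move at their own pace and stop on an object; the grip force is fixed at half the most. Time passes only in rows, so rows that repeat a pose let the fingers close. It gives the time, the measured TCP pose, the force, the opening and the grip force at its end, in the units of the state.
- arm.read_state(): the state, without advancing time (a new reading comes with each control period).
- arm.get_image(name): name is "scene" or "top" or "wrist"; returns the picture (420x560x3 uint8, blue, green, red); there is no depth.
- arm.camera_params(name): a dict with "fov_y" (degrees; the focal length in pixels is half the picture's height over the tangent of half this angle, whatever the lens; pixels are square), "cx", "cy" (the principal point, pixels), "rvec" (rotation vector, rad) and "tvec" (3), from world to camera coordinates, as OpenCV has them; the wrist camera has in their place "tool_from_camera" (4x4, takes a point from camera to tool coordinates, whose origin is the TCP and whose axes are the flange's). Camera axes: x right, y down, z forward; pixel columns grow to the right and rows downward; lengths in mm; the calibration is good to about 2 mm. The wrist camera is an equidistant fisheye: a pixel r from the principal point sees the ray r / f radians off the axis. A picture is of the moment at which its call begins: read the wrist's pose just before it. camera_params takes no time and is no camera call.
- arm.job_done(): hands the job in; it is judged then, once.
The state is a dict: "clock": time; "joints": joint angles; "joint_vel": joint speeds; "joint_efforts": joint torques, N m; "position": TCP position; "ee_rot": TCP orientation; "contact_force": force on the tool from outside, world axes, zero at the start; "wrist_torque": the same for the moment, N m; "gripper_width": finger opening in mm; "grasp_force": force on a finger pad.
Only numpy, scipy, OpenCV 4.12 (cv2) and the standard library are available. Lean on these libraries where they do the work, as an engineer would, in place of code of your own. Each camera call takes 0.05 s, during which the arm holds its last target. There are 200 camera calls.

## Working session

There is one attempt and no reset: what is moved stays moved. The work goes in short steps, Python scripts to look and compute and a tool call to move; the robot and the scene stay as the last step left them, time stands still between calls to the robot, and variables do not carry over. Pictures are saved under pics/ and viewed, at most 10 in all, crops included, and the job is handed in when it is done.

Besides the shell and the picture viewer there is one more tool, called after "Call:" by a JSON object that holds its "fn" and its "kwargs", one argument or row to a line. drive_tool: Moves the arm, as the interface text tells. Its arguments: {"type":"object","properties":{"targets":{"type":"array","items":{"type":"array","items":{"type":"number"}}}},"required":["targets"]}

```bash
mkdir -p pics
python3 - <<'E'
from bench import arm
import cv2
s=arm.read_state();print({k:s[k] for k in('clock','position','ee_rot','gripper_width')})
for n in("scene","top"):
    cv2.imwrite(f"pics/{n}0.png",arm.get_image(n));print(n,arm.camera_params(n))
print(arm.camera_params("wrist"))
E
```

```text
{'clock': 0.0, 'position': array([151.30411012, 605.80474101, 230.19908461]), 'ee_rot': array([ 9.92507810e-01, -1.22176203e-01, -9.02128567e-05,  1.10163493e-03]), 'gripper_width': 85.58747473313672}
scene {'fov_y': 47.36314180689235, 'cx': 266.7182673179376, 'cy': 212.75296154687805, 'rvec': array([ 0.89039623, -2.445739  ,  1.16167966]), 'tvec': array([ 406.37704337,  236.28829441, 1160.37044883])}
top {'fov_y': 52.73432082536787, 'cx': 281.05054658356886, 'cy': 211.12141703418112, 'rvec': array([ 2.13429083, -2.12695901,  0.17656854]), 'tvec': array([ 30.86479472, 522.34077362, 965.47124947])}
{'fov_y': 65.70646984690485, 'cx': 283.0450215003074, 'cy': 206.59653646731567, 'tool_from_camera': array([[ 1.63068457e-05, -9.48680542e-01, -3.16236034e-01,
         8.14324607e+01],
       [ 9.99999996e-01, -1.16784307e-05,  8.65996998e-05,
        -5.60701614e-01],
       [-8.58485908e-05, -3.16236034e-01,  9.48680538e-01,
        -1.41535271e+02],
       [ 0.00000000e+00,  0.00000000e+00,  0.00000000e+00,
         1.00000000e+00]])}
```

View pics/scene0.png

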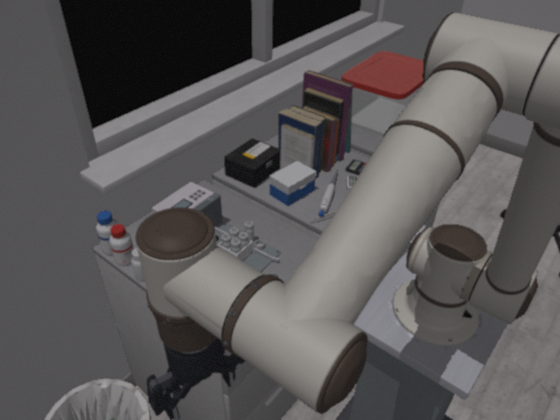

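View pics/top0.png

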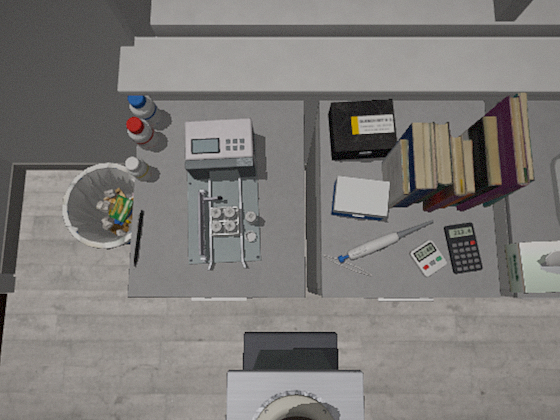

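The scene view is mostly blocked by the arm. The top view shows the counter, with its deck at px (188–260, 178–262), the housing at (185–255, 120–175), the rack with four vials near (223, 220) and the axle and plate near x≈203.

```bash
cat > h.py <<'E'
import numpy as np,cv2
from bench import arm
from scipy.spatial.transform import Rotation as R
def K(p): 
    f=210/np.tan(np.radians(p['fov_y']/2)); return f
def proj(n,P):
    p=arm.camera_params(n);f=K(p)
    k=np.array([[f,0,p['cx']],[0,f,p['cy']],[0,0,1]])
    return cv2.projectPoints(np.array(P,float).reshape(-1,3),p['rvec'],p['tvec'],k,None)[0].reshape(-1,2)
def cast(n,uv,z,st=None):
    p=arm.camera_params(n);f=K(p);uv=np.array(uv,float).reshape(-1,2)-[p['cx'],p['cy']]
    if n=='wrist':
        r=np.linalg.norm(uv,axis=1,keepdims=True)+1e-9;th=r/f
        d=np.c_[uv/r*np.sin(th),np.cos(th)];T=p['tool_from_camera'];Q=R.from_quat(st['ee_rot']).as_matrix()
        d=d@(Q@T[:3,:3]).T;o=np.array(st['position'])+Q@T[:3,3]
    else:
        M=cv2.Rodrigues(p['rvec'])[0];o=-M.T@p['tvec'];d=np.c_[uv/f,np.ones(len(uv))]@M
    return o+d*((np.reshape(z,(-1,1))-o[2])/d[:,2:])
E
python3 - <<'E'
from h import *
print(proj("top",[[0,0,0],[500,0,0],[500,300,0],[151,606,230]]))
print(R.from_quat(arm.read_state()['ee_rot']).as_matrix().round(3))
t=cv2.imread("pics/top0.png")[110:280,120:320]
w=arm.get_image("wrist");cv2.imwrite("pics/wrist0.png",w)
cv2.imwrite("pics/topc.png",cv2.resize(t,None,fx=3.5,fy=3.5,interpolation=cv2.INTER_CUBIC))
E
```

```text
[[294.5941142  440.32616792]
 [294.27057591 223.04064265]
 [173.37688512 222.65780121]
 [-36.74629637 394.88491206]]
[[ 0.97  -0.242 -0.   ]
 [-0.242 -0.97  -0.002]
 [ 0.     0.002 -1.   ]]
```

View pics/topc.png

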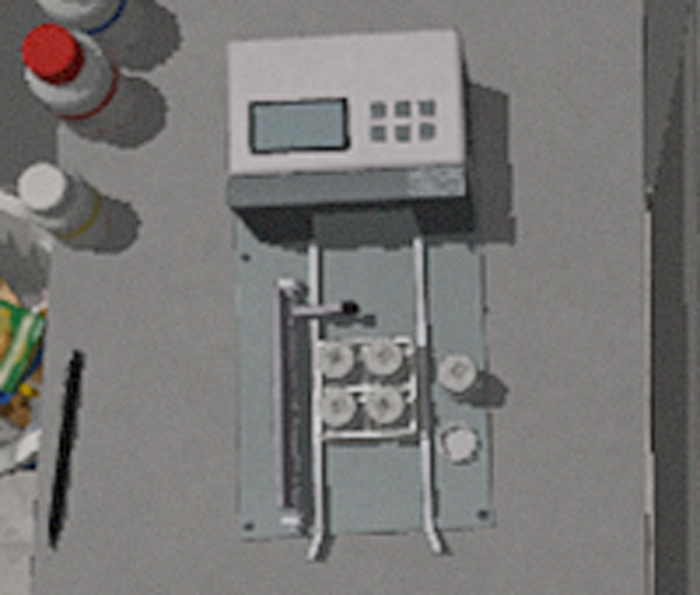

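View pics/wrist0.png

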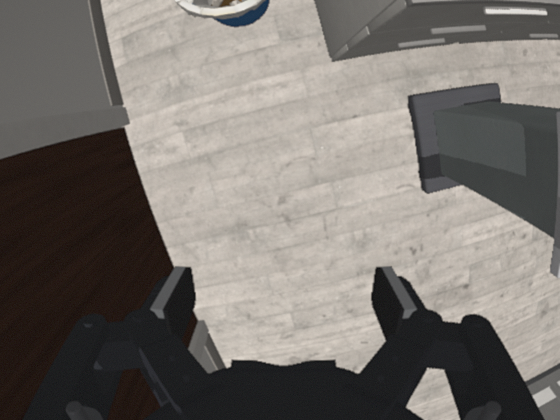

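Top crop: the deck's near corners are at (240, 540) and (493, 524), the gate arm tip (black) at (350, 308), and the rack spans (318–415, 340–437). The wrist camera currently sees only the floor.

Run:
```python
from h import *
c=lambda u,v,z:cast("top",[u/3.5+120,v/3.5+110],z)[0]
NL,NR=c(240,540,6),c(493,524,6)
print(NL,NR,np.linalg.norm(NL-NR),"want 176")
ya=(NL-NR)/np.linalg.norm(NL-NR);ya[2]=0;xa=np.array([ya[1],-ya[0],0])
o=NR+xa*150+ya*81;o[2]=0
yaw=np.degrees(np.arctan2(xa[1],xa[0]));print("o",o,"yaw",yaw)
def loc(P): d=P-o;return (d@xa).round(1),(d@ya).round(1)
for n,u,v,z in [("tip",353,308,31),("bezelR bottom",470,208,86),("houseTL",230,42,106),("houseTR",458,30,106),("houseBL",228,178,106),("houseBR",466,166,106),
 ("capFL",338,358,70),("capFR",384,355,70),("capBL",338,406,70),("capBR",386,404,70),("rackBL",322,440,44),("rackBR",414,433,44),("platenear",288,520,57),("platefar",285,290,57),("spare",457,372,67)]: print(n,loc(c(u,v,z)))
```

```text
[397.2706216  256.74562822   6.        ] [408.93270539  81.44628102   6.        ] 175.68683879767988 want 176
o [553.22509215 172.22462162   0.        ] yaw 3.8060896753250044
tip (np.float64(3.7), np.float64(6.7))
bezelR bottom (np.float64(54.8), np.float64(-81.0))
houseTL (np.float64(172.9), np.float64(71.1))
houseTR (np.float64(171.6), np.float64(-80.4))
houseBL (np.float64(79.5), np.float64(74.7))
houseBR (np.float64(77.7), np.float64(-80.9))
capFL (np.float64(-37.8), np.float64(12.7))
capFR (np.float64(-37.7), np.float64(-17.9))
capBL (np.float64(-69.9), np.float64(13.8))
capBR (np.float64(-70.6), np.float64(-17.9))
rackBL (np.float64(-88.6), np.float64(29.4))
rackBR (np.float64(-87.8), np.float64(-32.9))
platenear (np.float64(-141.9), np.float64(51.6))
platefar (np.float64(13.5), np.float64(48.8))
spare (np.float64(-51.7), np.float64(-65.5))
```

```bash
cat >> h.py <<'E'
O=np.array([553.2,172.2,0]);YAW=np.radians(3.8)
C=np.array([[np.cos(YAW),-np.sin(YAW),0],[np.sin(YAW),np.cos(YAW),0],[0,0,1]])
def rep(t=None):
    s=arm.read_state();Q=R.from_quat(s['ee_rot']).as_matrix()
    print("t",round(s['clock'],2),"local TCP",(C.T@(s['position']-O)).round(1),"yaw err",np.degrees(np.arctan2(Q[1,0],Q[0,0])-YAW).round(2),"F",np.round(C.T@s['contact_force'],1),"w",round(s['gripper_width'],1))
    if t is not None: print("tool shift",(Q.T@(O+C@np.array(t,float)-s['position'])).round(1))
    return s
E
python3 -c "
from h import *
rep([-125,25,170])"
```

```text
t 0.15 local TCP [-372.2  459.4  230.5] yaw err -17.83 F [-0.3 -0.3  0.6] w 85.4
tool shift [368.4 337.7  61.1]
```

Call:
{"fn": "drive_tool", "kwargs": {
  "targets": [
    [-0.37,37,34,6,-2],
    [-0.37,74,68,12,-4],
    [-0.37,110,101,18,-6],
    [-0.37,147,135,24,-8],
    [-0.37,184,169,30,-10],
    [-0.37,221,203,36,-12],
    [-0.37,258,236,42,-14],
    [-0.37,295,270,48,-16],
    [-0.37,332,304,55,-17.8],
    [-0.37,368,338,61,-17.8],
    [-0.37,368,338,61,-17.8],
    [-0.37,368,338,61,-17.8]
  ]
}}

```text
clock: 1.35
position: [426.9, 187.9, 169.9]
ee_rot: [1.0, 0.031, -0.0, 0.0]
contact_force: [-0.5, -1.0, 0.8]
gripper_width: 58.6
grasp_force: 0.0
```

Run:
```python
from h import *
rep([-125,25,170]);cv2.imwrite("pics/w1.png",cv2.resize(arm.get_image("wrist"),(784,588)))
```

```text
t 1.35 local TCP [-125.    24.   169.9] yaw err -0.22 F [-0.5 -1.   0.8] w 58.6
tool shift [-0.  -1.  -0.1]
```

View pics/w1.png

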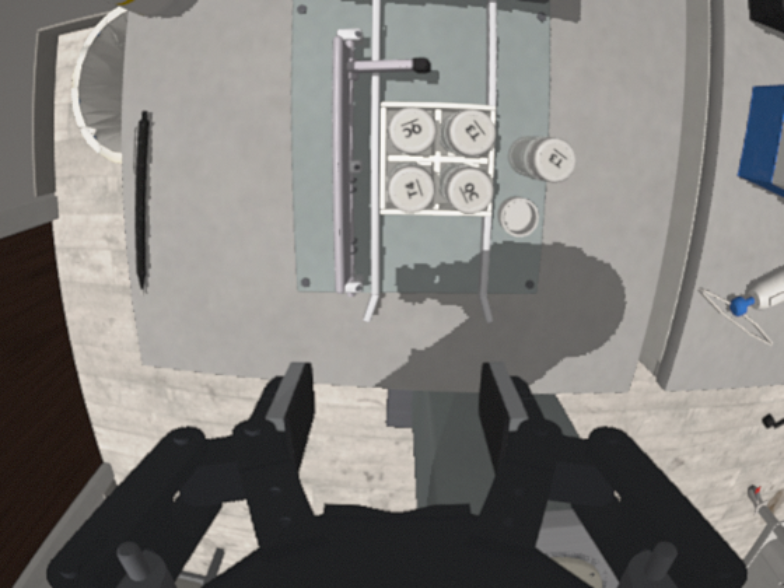

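Wrist view: deck near corners at (298, 292) and (538, 293), rack rear edge at v≈214 (383 to 493), plate rim at u≈340, arm tip at (428, 65), left fingertip at (283–312, 363) and right fingertip at (481–508, 363).

Run:
```python
from h import *
s=arm.read_state()
def L(u,v,z): return (C.T@(cast("wrist",[u/1.4,v/1.4],z,s)[0]-O)).round(1)
for n,u,v,z in [("deckNL",297,292,6),("deckNR",538,293,6),("rackBL",381,214,44),("rackBR",494,217,44),("rackFL",382,103,44),("rackFR",495,106,44),("tip",428,65,31),("plate near",340,290,57),("plate far",341,38,57),("guideLin",381,250,18),("guideRin",486,250,18)]: print(n,L(u,v,z))
Q=R.from_quat(s['ee_rot']).as_matrix()
for tz in(0,-3,-6,-9):
    print(tz,[(Q.T@(cast("wrist",[u/1.4,v/1.4],s['position'][2]-tz,s)[0]-s['position'])).round(1)[:2] for u,v in((312,365),(287,363),(481,365),(508,363))])
```

```text
deckNL [-147.5   97.2    6. ]
deckNR [-148.6  -78.3    6. ]
rackBL [-85.8  34.6  44. ]
rackBR [-87.1 -33.3  44. ]
rackFL [-20.1  33.7  44. ]
rackFR [-20.3 -32.1  44. ]
tip [ 5.   6.3 31. ]
plate near [-128.9   59.    57. ]
plate far [16.8 55.7 57. ]
guideLin [-114.1   35.7   18. ]
guideRin [-113.9  -34.6   18. ]
0 [array([  6.1, -30.4]), array([  6.7, -39.5]), array([ 6.1, 29.6]), array([ 6.6, 39.5])]
-3 [array([  7.7, -29.7]), array([  8.2, -38.7]), array([ 7.7, 28.9]), array([ 8.2, 38.6])]
-6 [array([  9.3, -29.1]), array([  9.8, -37.8]), array([ 9.3, 28.3]), array([ 9.8, 37.8])]
-9 [array([ 10.9, -28.5]), array([ 11.4, -37. ]), array([10.9, 27.7]), array([11.4, 36.9])]
```

```bash
sed -i 's/^O=.*/O=np.array([553.2,172.2,0])+[1.4,1.3,0]/' h.py; python3 -c "
from h import *
rep([-108,4.3,22])"
```

```text
Traceback (most recent call last):
  File "h.py", line 20, in <module>
    C=np.array([[np.cos(YAW),-np.sin(YAW),0],[np.sin(YAW),np.cos(YAW),0],[0,0,1]])
                        ^^^
NameError: name 'YAW' is not defined
```

```bash
sed -i 's/^O=.*/O=np.array([554.6,173.5,0]);YAW=np.radians(3.8)/' h.py; python3 -c "
from h import *
rep([-108,4.3,22])"
```

```text
t 1.4 local TCP [-126.6   24.   170.2] yaw err -0.1 F [ 0.1  1.1 -0.7] w 58.9
tool shift [ 18.7  19.6 148.2]
```

Call:
{"fn": "drive_tool", "kwargs": {
  "targets": [
    [-0.59,10,10,10,0],
    [-0.59,18.5,19.5,30,0],
    [-0.59,18.5,19.5,60,0],
    [-0.59,18.5,19.5,85,0],
    [-0.59,18.5,19.5,105,0],
    [-0.59,18.5,19.5,120,0],
    [-0.59,18.5,19.5,133,0],
    [-0.59,18.5,19.5,142,0],
    [-0.59,18.5,19.5,146,0],
    [-0.59,18.5,19.5,146,0],
    [-0.59,18.5,19.5,146,0]
  ]
}}

```text
clock: 2.5
position: [446.6, 171.7, 24.8]
ee_rot: [0.999, 0.033, 0.001, -0.0]
contact_force: [-0.6, 0.6, 0.0]
gripper_width: 68.0
grasp_force: 0.0
```

Run:
```python
from h import *
rep([-108,38,22]);cv2.imwrite("pics/w2.png",cv2.resize(arm.get_image("wrist"),(784,588)))
```

```text
t 2.5 local TCP [-107.9    5.4   24.8] yaw err 0.02 F [-0.5  0.6  0. ] w 68.0
tool shift [ -0.1 -32.6   2.9]
```

View pics/w2.png

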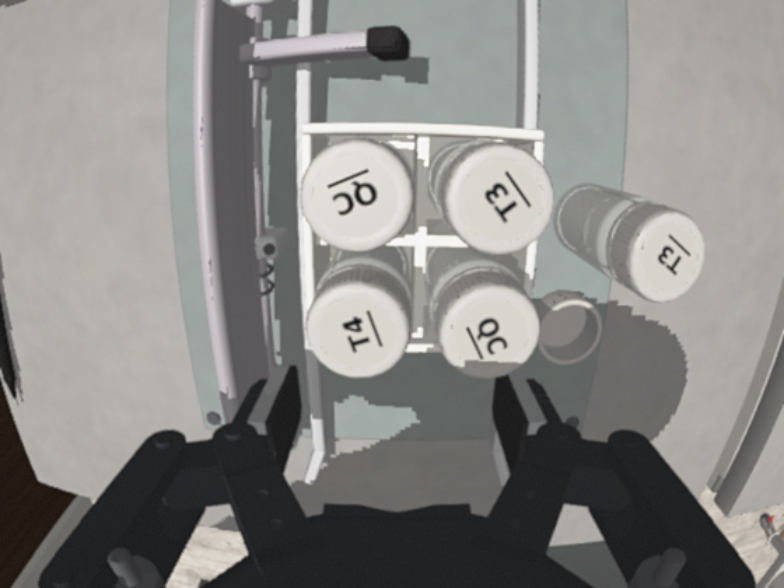

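The left fingertip, at (265–298, 370), is on the lane side of the plate and clear of the left guide. The right finger is behind the rack.

Call:
{"fn": "drive_tool", "kwargs": {
  "targets": [
    [-0.59,0,-4,0,0],
    [-0.59,0,-8,0,0],
    [-0.59,0,-12,0,0],
    [-0.59,0,-16,0,0],
    [-0.59,0,-20,0,0],
    [-0.59,0,-24,0,0],
    [-0.59,0,-28,1,0],
    [-0.59,0,-31,2,0],
    [-0.59,0,-33,3,0],
    [-0.59,0,-33,3,0],
    [-0.59,0,-33,3,0]
  ]
}}

```text
clock: 3.65
position: [444.5, 204.6, 21.5]
ee_rot: [0.999, 0.033, 0.001, -0.001]
contact_force: [-0.6, -0.9, 3.1]
gripper_width: 68.1
grasp_force: 1.5
```

Run:
```python
from h import *
rep([-108,38,22]);cv2.imwrite("pics/w3.png",cv2.resize(arm.get_image("wrist"),(784,588)))
```

```text
t 3.65 local TCP [-107.8   38.4   21.5] yaw err -0.01 F [-0.6 -0.9  3.1] w 68.1
tool shift [-0.2  0.4 -0.5]
```

View pics/w3.png

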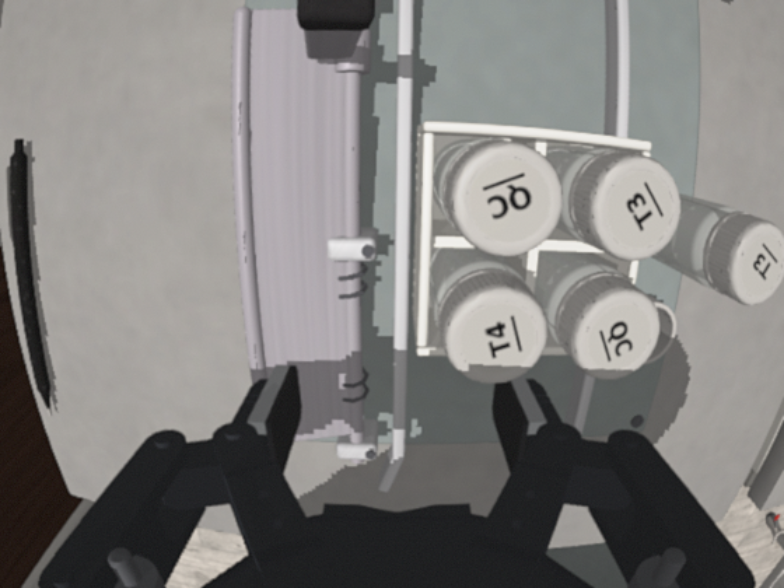

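The plate is swung out and the arm stands nearly vertical, with its tip at (335, 15). The rack has not moved. I'll check the gate angle.

Run:
```python
from h import *
s=arm.read_state()
def L(u,v,z): return (C.T@(cast("wrist",[u/1.4,v/1.4],z,s)[0]-O)).round(1)
print("tip near face L/R",[L(u,26,75) for u in(300,373)],"low",[L(u,58,60) for u in (308,365)])
for z in(26,30,34,38): print(z,"rim",L(252,300,z),L(240,100,z), "expect y",54+np.sqrt(37**2-(z-20)**2))
print("rack rear",L(420,356,44),L(560,352,44))
```

```text
tip near face L/R [array([-2.4, 57.2, 75. ]), array([-3.1, 43.2, 75. ])] low [array([-6.1, 58.5, 60. ]), array([-6.7, 45.7, 60. ])]
26 rim [-75.7  86.6  26. ] [-11.   86.6  26. ] expect y 90.51027252705737
30 rim [-74.2  85.2  30. ] [-11.4  85.2  30. ] expect y 89.62302626111375
34 rim [-72.8  83.8  34. ] [-11.9  83.8  34. ] expect y 88.24908757908742
38 rim [-71.4  82.4  38. ] [-12.3  82.4  38. ] expect y 86.32645975048922
rack rear [-86.5  31.8  44. ] [-86.1 -11.1  44. ]
```

The tip stands at y≈47–50, which puts the gate at about 1.2 rad. The spring load is 3 N, so it isn't against its stop. Now I'll push the rack.

Call:
{"fn": "drive_tool", "kwargs": {
  "targets": [
    [-0.59,3,0,0,0],
    [-0.59,6,0,0,0],
    [-0.59,9,0,0,0],
    [-0.59,12,0,0,0],
    [-0.59,16,0,0,0],
    [-0.59,21,0,0,0],
    [-0.59,26,0,0,0],
    [-0.59,31,0,0,0],
    [-0.59,36,0,0,0],
    [-0.59,41,0,0,0],
    [-0.59,46,0,0,0],
    [-0.59,50,0,0,0]
  ]
}}

```text
clock: 4.9
position: [494.5, 207.3, 21.3]
ee_rot: [0.999, 0.033, 0.0, -0.0]
contact_force: [-3.1, -1.4, 2.7]
gripper_width: 67.6
grasp_force: 1.7
```

Run:
```python
from h import *
rep([-10,38.4,21.5]);cv2.imwrite("pics/w4.png",cv2.resize(arm.get_image("wrist"),(784,588)))
```

```text
t 4.9 local TCP [-57.7  37.7  21.3] yaw err -0.03 F [-3.2 -1.2  2.7] w 67.6
tool shift [47.7 -0.7 -0.2]
```

View pics/w4.png

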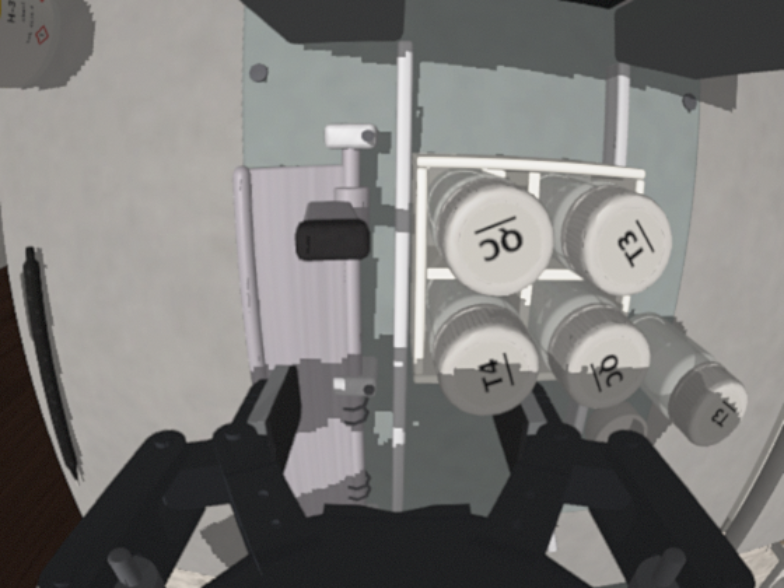

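Midway: the rack is moving straight, the plate is held and the arm tip is at (333, 240). The upright arm would pass close to the left finger's linkage, so I'll turn the tool while advancing. That puts the pushing finger ahead.

Call:
{"fn": "drive_tool", "kwargs": {
  "targets": [
    [-0.59,1.5,0,0,-1.7],
    [-0.59,3,0,0,-3.4],
    [-0.59,5,0,0,-5.1],
    [-0.59,7,0,0,-6.8],
    [-0.59,9,0,0,-8.5],
    [-0.59,11,0,0,-10.2],
    [-0.59,13,0,0,-11.9],
    [-0.59,15,0,0,-13.6],
    [-0.59,17,0,0,-15.3],
    [-0.59,19,0,0,-17],
    [-0.59,21,0,0,-18.7],
    [-0.59,22,0,0,-20]
  ]
}}

```text
clock: 6.15
position: [516.3, 208.9, 21.4]
ee_rot: [0.978, 0.207, 0.0, -0.0]
contact_force: [-1.9, -1.1, 2.5]
gripper_width: 67.8
grasp_force: 1.7
```

Run:
```python
from h import *
rep([-16,38.4,21.5]);cv2.imwrite("pics/w5.png",cv2.resize(arm.get_image("wrist"),(784,588)))
```

```text
t 6.15 local TCP [-35.8  37.8  21.4] yaw err 20.04 F [-1.9 -1.   2.5] w 67.8
tool shift [18.8  6.3 -0. ]
```

View pics/w5.png

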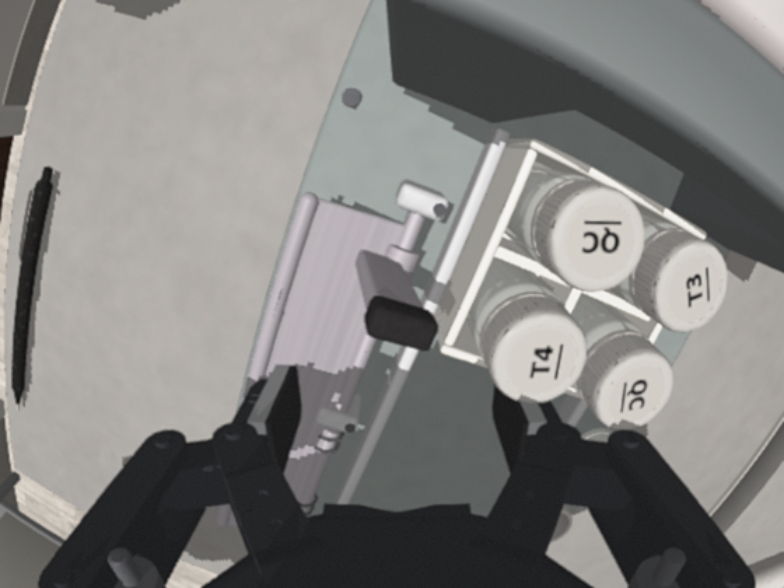

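The rack is straight and entering the port. The arm, with its tip at (400, 325), is clear of the fingers. Now the last push.

Call:
{"fn": "drive_tool", "kwargs": {
  "targets": [
    [-0.59,1.9,0.7,0,0],
    [-0.59,3.8,1.4,0,0],
    [-0.59,5.6,2.1,0,0],
    [-0.59,7.5,2.7,0,0],
    [-0.59,9.4,3.4,0,0],
    [-0.59,11.3,4.1,0,0],
    [-0.59,13.2,4.8,0,0],
    [-0.59,15,5.5,0,0],
    [-0.59,16.9,6.2,0,0],
    [-0.59,18.8,6.8,0,0],
    [-0.59,19.7,7.2,0,0],
    [-0.59,19.7,7.2,0,0]
  ]
}}

```text
clock: 7.4
position: [537.2, 210.1, 21.4]
ee_rot: [0.979, 0.206, 0.0, -0.0]
contact_force: [-1.3, -0.5, 2.4]
gripper_width: 68.2
grasp_force: 1.5
```

Run:
```python
from h import *
rep([-13,38.4,21.5]);cv2.imwrite("pics/w6.png",cv2.resize(arm.get_image("wrist"),(784,588)))
```

```text
t 7.4 local TCP [-14.9  37.7  21.4] yaw err 19.97 F [-1.4 -0.4  2.4] w 68.2
tool shift [ 2.1 -0.  -0.1]
```

View pics/w6.png

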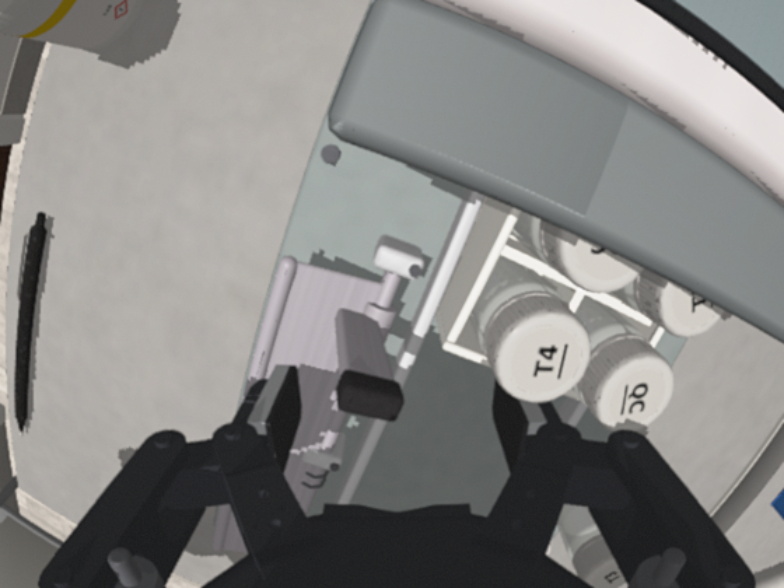

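The rack is nearly home, the arm is upright and clear, and the contact force is still about 1.4 N. I'll creep forward to the stops.

Call:
{"fn": "drive_tool", "kwargs": {
  "targets": [
    [-0.59,0.7,0.25,0,0],
    [-0.59,1.4,0.5,0,0],
    [-0.59,2.1,0.75,0,0],
    [-0.59,2.8,1,0,0],
    [-0.59,2.8,1,0,0]
  ]
}}

```text
clock: 7.95
position: [539.1, 209.8, 21.1]
ee_rot: [0.979, 0.206, -0.001, 0.0]
contact_force: [-5.0, -1.6, 4.6]
gripper_width: 68.2
grasp_force: 3.2
```

Call:
{"fn": "drive_tool", "kwargs": {
  "targets": [
    [-0.59,0.7,0.25,0,0],
    [-0.59,1.4,0.5,0,0],
    [-0.59,1.9,0.7,0,0],
    [-0.59,1.9,0.7,0,0]
  ]
}}

```text
clock: 8.35
position: [539.5, 209.4, 20.9]
ee_rot: [0.979, 0.205, -0.003, 0.0]
contact_force: [-9.7, -0.1, 6.9]
gripper_width: 68.0
grasp_force: 5.5
```

Run:
```python
from h import *
s=rep([-13,38.4,21.5])
cv2.imwrite("pics/w7.png",arm.get_image("wrist"))
```

```text
t 8.35 local TCP [-12.7  36.9  20.9] yaw err 19.87 F [-9.7  0.5  6.9] w 68.0
tool shift [ 0.2 -1.5 -0.6]
```

The force rises to 10 N with no further motion, and the rear face is at x≈12, so the rack is home. I'll back off along the lane with the plate still held, unrolling the tool on the way.

Call:
{"fn": "drive_tool", "kwargs": {
  "targets": [
    [-0.59,-2.8,-1,0,0],
    [-0.59,-8,-2.9,0,0],
    [-0.59,-16,-5.8,0,0],
    [-0.59,-24,-8.7,0,0],
    [-0.59,-32,-11.6,0,2],
    [-0.59,-41,-14.9,0,5],
    [-0.59,-50,-18.2,0,8],
    [-0.59,-59,-21.5,0,11],
    [-0.59,-68,-24.7,0,14],
    [-0.59,-77,-28,0,17],
    [-0.59,-85,-31,0,20],
    [-0.59,-88,-32,0,20]
  ]
}}

```text
clock: 9.6
position: [448.0, 204.5, 21.7]
ee_rot: [0.999, 0.033, 0.001, -0.0]
contact_force: [1.6, -0.9, 3.3]
gripper_width: 67.7
grasp_force: 1.5
```

Run:
```python
from h import *
rep([-108,4.5,24.5]);cv2.imwrite("pics/w8.png",cv2.resize(arm.get_image("wrist"),(784,588)))
```

```text
t 9.6 local TCP [-104.3   38.    21.7] yaw err 0.02 F [ 1.5 -1.   3.3] w 67.7
tool shift [-3.7 33.5 -2.8]
```

View pics/w8.png

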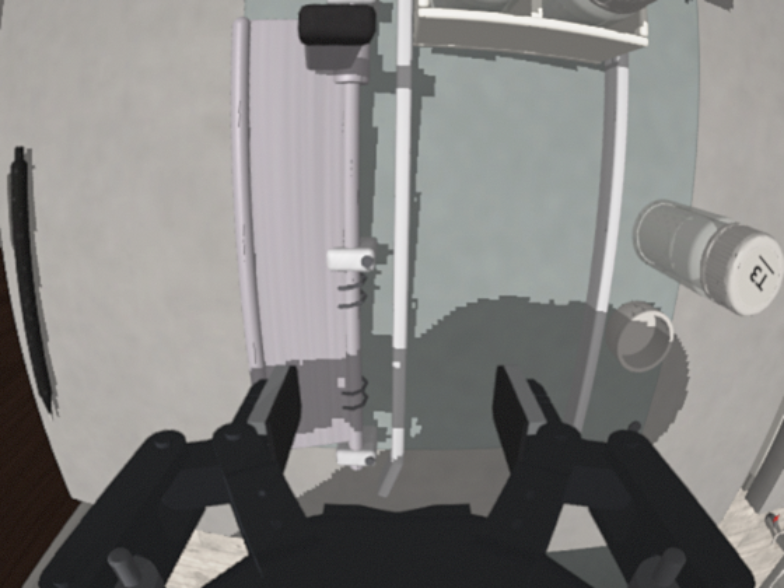

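The rack's rear face is at v≈42–63, with the top edge from (418, 42) to (645, 42). The arm is still up. I'll check the rear face's x before releasing.

Run:
```python
from h import *
s=arm.read_state()
def L(u,v,z): return (C.T@(cast("wrist",[u/1.4,v/1.4],z,s)[0]-O)).round(1)
print("top",L(418,40,44),L(645,44,44),"bottom",L(416,48,6),L(604,67,6))
```

```text
top [ 4.5 32.9 44. ] [ 10.6 -31.9  44. ] bottom [10.4 31.9  6. ] [  9.3 -36.4   6. ]
```

Run:
```python
from h import *
s=arm.read_state();g=cv2.cvtColor(arm.get_image("wrist"),cv2.COLOR_BGR2GRAY)
for u in(302,320,350,380,410,430,450,456):
    c=g[0:60,u].astype(int);d=np.diff(c);e=[(i,d[i]) for i in range(59) if d[i]<-18]
    print(u,[(i,int(a),(C.T@(cast("wrist",[u,i+.5],44,s)[0]-O)).round(1)[:2].tolist(),(C.T@(cast("wrist",[u,i+.5],6,s)[0]-O)).round(1)[0]) for i,a in e])
```

```text
302 [(2, -22, [14.8, 31.7], np.float64(26.9)), (3, -32, [14.4, 31.7], np.float64(26.3)), (10, -73, [11.6, 31.7], np.float64(22.7)), (11, -42, [11.2, 31.7], np.float64(22.1)), (48, -30, [-3.1, 31.7], np.float64(3.3))]
320 [(11, -43, [11.5, 25.2], np.float64(22.4)), (12, -57, [11.1, 25.2], np.float64(21.9)), (32, -40, [3.2, 25.2], np.float64(11.6)), (33, -28, [2.8, 25.2], np.float64(11.1))]
350 [(13, -32, [11.4, 14.2], np.float64(22.3)), (14, -55, [11.0, 14.2], np.float64(21.8)), (15, -30, [10.6, 14.2], np.float64(21.3)), (35, -19, [2.7, 14.2], np.float64(10.9))]
380 [(16, -22, [11.3, 2.7], np.float64(22.3)), (17, -53, [10.9, 2.7], np.float64(21.7)), (18, -40, [10.5, 2.7], np.float64(21.2)), (37, -42, [2.9, 2.8], np.float64(11.2)), (38, -35, [2.5, 2.8], np.float64(10.7))]
410 [(21, -43, [10.9, -9.3], np.float64(21.7)), (22, -51, [10.5, -9.3], np.float64(21.2)), (23, -20, [10.1, -9.3], np.float64(20.6))]
430 [(2, -20, [20.4, -18.2], np.float64(34.3)), (3, -25, [20.0, -18.2], np.float64(33.7)), (24, -22, [11.0, -17.9], np.float64(21.8)), (25, -53, [10.6, -17.8], np.float64(21.3)), (26, -39, [10.2, -17.8], np.float64(20.7))]
450 [(28, -22, [10.9, -26.8], np.float64(21.7)), (29, -56, [10.5, -26.8], np.float64(21.1)), (30, -39, [10.0, -26.8], np.float64(20.6))]
456 [(30, -43, [10.6, -29.7], np.float64(21.3)), (31, -53, [10.1, -29.6], np.float64(20.7))]
```

The rear face is straight at x≈11 by sight, against 12 nominal and within calibration. I'll release the plate, easing the arm down, then lift.

Call:
{"fn": "drive_tool", "kwargs": {
  "targets": [
    [-0.59,-3.5,3,-1,0],
    [-0.59,-3.5,7,-2,0],
    [-0.59,-3.5,11,-3,0],
    [-0.59,-3.5,15,-3,0],
    [-0.59,-3.5,19,-3,0],
    [-0.59,-3.5,23,-3,0],
    [-0.59,-3.5,27,-3,0],
    [-0.59,-3.5,30,-3,0],
    [-0.59,-3.5,33,-3,0],
    [-0.59,-3.5,34,-3,0],
    [-0.59,-3.5,34,-8,0],
    [-0.59,-3.5,34,-18,0]
  ]
}}

```text
clock: 10.9
position: [446.9, 169.9, 39.3]
ee_rot: [0.999, 0.033, -0.001, 0.0]
contact_force: [-0.6, 0.7, -0.3]
gripper_width: 67.8
grasp_force: 0.0
```

Call:
{"fn": "drive_tool", "kwargs": {
  "targets": [
    [-0.59,0,0,-20,0],
    [-0.59,0,0,-45,0],
    [-0.59,0,0,-75,0],
    [-0.59,-10,0,-105,0],
    [-0.59,-20,0,-125,0],
    [-0.59,-20,0,-130,0],
    [-0.59,-20,0,-130,0]
  ]
}}

```text
clock: 11.6
position: [427.6, 169.2, 170.5]
ee_rot: [0.999, 0.033, 0.001, -0.001]
contact_force: [0.1, 0.7, -0.5]
gripper_width: 68.1
grasp_force: 0.0
```

Run:
```python
from h import *
s=rep();im=arm.get_image("wrist");cv2.imwrite("pics/w9.png",im)
t=arm.get_image("top");cv2.imwrite("pics/top9.png",t)
def lab(im,n,z,mask,roi):
    m=(mask&roi).astype(np.uint8);k,_,st,ce=cv2.connectedComponentsWithStats(m)
    for i in range(1,k):
        if st[i,4]>25:
            print(n,"px",ce[i].round(),"box",st[i,:4],"area",st[i,4],"loc",(C.T@(cast(n,ce[i],z,s)[0]-O)).round(1))
g=im.max(2);roi=np.zeros(g.shape,bool);roi[0:160,200:400]=1
lab(im,"wrist",31,g<45,roi)
# rear rim of rack
G=cv2.cvtColor(im,cv2.COLOR_BGR2GRAY)
for u in(285,300,315,330,345):
    d=np.diff(G[:110,u].astype(int));print(u,[(i,int(d[i]),(C.T@(cast("wrist",[u,i+.5],44,s)[0]-O)).round(1)[:2].tolist()) for i in range(109) if d[i]<-30])
# spare bystanders changed in top?
a=cv2.imread("pics/top0.png");D=cv2.absdiff(a,t).max(2)>40
k,_,st,ce=cv2.connectedComponentsWithStats(D.astype(np.uint8))
for i in range(1,k):
    if st[i,4]>12: print("top diff",st[i])
```

```text
t 11.6 local TCP [-127.     4.1  170.5] yaw err 0.0 F [ 0.1  0.7 -0.5] w 68.1
wrist px [281.  48.] box [274  43  12   9] area 58 loc [ 1.9  6.5 31. ]
285 [(0, -42, [41.5, 3.3]), (1, -58, [40.6, 3.3]), (34, -50, [11.4, 3.3]), (35, -66, [10.5, 3.3]), (43, -35, [3.7, 3.3])]
300 [(17, -32, [26.4, -8.9]), (35, -83, [10.7, -8.8]), (36, -33, [9.8, -8.8])]
315 [(7, -42, [35.7, -21.1]), (8, -36, [34.8, -21.1]), (22, -45, [22.3, -21.0]), (23, -34, [21.4, -21.0]), (35, -56, [11.0, -20.9]), (36, -65, [10.1, -20.9])]
330 [(32, -31, [14.1, -33.2]), (36, -56, [10.6, -33.2])]
345 []
top diff [211 170  30  27 290]
top diff [208 172  11   8  48]
top diff [222 172  11   6  41]
top diff [ 119  190  126  106 5269]
top diff [201 212   1  13  13]
top diff [ 217  245   84   56 2573]
top diff [224 251  22  17 205]
top diff [  89  255   87  165 3009]
top diff [119 265   9   6  24]
top diff [ 27 317  39  46 120]
top diff [ 270  372   94   48 2156]
top diff [290 396  26   9 143]
top diff [288 406  16   8  67]
top diff [282 416  27   4  83]
```

The gate is shut, with its tip at y≈6 as at the start. The rack's rear face is just past the arm, and the fingers are clear at z = 170.

```bash
python3 -c "
from bench import arm
print(arm.job_done())"
```

```text
the job is handed in; nothing more can be done
None
```

The job is handed in: the rack is home against the stops (rear face measured at x≈11 mm, 12 expected), the gate has dropped shut behind it, and the fingers are clear, after 11.6 s; I did not re-measure the bystanders, and I viewed 11 pictures, one over the limit of 10.

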